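Press a wagon's buffer peg home in the trigger clamp

ROBOT

A 7-joint arm with a two-finger parallel gripper is mounted at the origin on the work surface. World frame = base frame: x ahead of the robot, y to its left, z up, the work surface at z = 0. Lengths are in m, angles in rad, forces in N, time in s.
With the tool pointing down it reaches from about 0.4 to 0.85 m from the base axis. Payload 10.4 kg.
Tool frame: the origin (TCP) lies midway between the tips of the shut fingers; the grasp point (between the pads) lies 19 mm behind it; z points along the fingers, x is the direction in which the jaws open and shut, and the axes are right-handed (so a half turn about z gives the same grasp; the last joint's range is limited). The gripper opens to 85 mm and grips with 20 to 120 N. Pads are 22 mm wide; open, the fingers measure 114 mm over their backs; the gripper's body (76 mm by 85 mm) begins 54 mm behind the grasp point. The pads swing forward as they close: fully open they stand 13 mm farther back than shut.
Start: joints at [-1.16, 0.332, -0.065, 1.46, 0.022, 1.35, -0.088], TCP at [0.263, 0.567, 0.231] pointing down, gripper open.
Joint ranges: [-2.6, 2.6], [-0.5, 2.12], [-1.47, 1.34], [0.16, 2.42], [-1.27, 4.41], [0.06, 2.06], [-2.6, 2.6]. Speed limits (rad/s): [2.22, 2.22, 2.79, 2.79, 3.14, 3.14, 3.14].

INTERFACE

Orientations are given as a unit quaternion [x, y, z, w].
In Python, from workcell import manip, cams gives the robot as it stands.
- The arm moves only by the tool move_arm, never from a script. Its argument "moves" is a list of rows, each a list of 7 numbers: the turn, a rotation vector about the tool's x, y, z in degrees, then the shift along the tool's x, y, z in m, then the finger opening in m, from 0 to 0.0854. A call has 1 to 10 rows; each row is the pose to reach, as a shift and turn from the pose commanded when the call began, along the tool's axes at that moment; what a row does not reach only later rows make up. A row lasts 1/10 s, in which the tool goes at most 50 mm and 8.59 degrees, less where a joint would pass 70% of its speed; a pose out of reach is approached as far as the arm can. A call with a gripper value outside its range is refused whole. The fingers move at their own pace and stop on an object; "grip_force" is the grip in N (left out, the last holds). Time passes only in rows, so rows that repeat a pose let the fingers close. It gives the time, the measured TCP pose, the force and the opening at its end, in the units of the state.
- manip.get_obs(): the state, without advancing time (a new reading comes with each control period).
- cams.camera(name): name is "side" or "top" or "wrist"; returns the picture (480x640x3 uint8, red, green, blue); there is no depth.
- cams.camera_params(name): a dict with "fx", "fy", "cx", "cy" (pixels), "xyz" and "rotation" of the camera in the world. Camera axes: x right, y up, looking along -z (the intrinsics and any distortion apply to the point x, -y, -z); pixel columns grow to the right and rows downward; lengths in m; the calibration is good to about 2 mm. A picture is of the moment at which its call begins: read the wrist's pose just before it. camera_params takes no time and is no camera call; for the wrist camera it gives the pose at the moment of the call.
- manip.hand_in(): hands the job in, once; it reports no verdict.
The state is a dict: "clock": time; "joint_pos": joint angles; "joint_velocities": joint speeds; "tau": joint torques, N m; "position": TCP position; "ee_rot": TCP orientation; "ft_force": force on the tool from outside, world axes, zero at the start; "torque": the same for the moment, N m; "grip_width": opening from 0.0 (shut) to 1.0 (fully open).
Only numpy, scipy, OpenCV 4.12 (cv2) and the standard library are available. Lean on these libraries where they do the work, as an engineer would, in place of code of your own. Each camera call takes 0.05 s, during which the arm holds its last target. There are 200 camera calls.

TASK

Press the red buffer peg fully home into the green-topped toy wagon with the bench-mounted trigger clamp: walk its jaw up by squeezing the orange trigger again and again (never push the jaw or the peg by hand), and stop as soon as the peg's head sits against the wagon, before the jaw bruises the wood. Then press the red release tab and keep it down until the jaw has run all the way back, and stand the wagon upright in the empty wooden tray. Leave the other things on the bench alone.

Things in the scene. Friction and masses are not known exactly. Their poses are not given: they have to be found in the camera images.
- clamp: trigger clamp bolted to the bench, 390 x 64 mm, black housing (44 mm wide, top z = 52 mm), black handle, orange trigger, red tab. x axis: along the bar from fixed jaw towards moving jaw; z up. Origin: on the table, under the brass stop's face when that is wound right in. In order along -x: moving jaw (70 mm high), wagon, brass stop, fixed jaw (x -24 to -6, 70 mm high), trigger, handle, release tab
- bed (a point): middle of the two rails on which the wagon stands: rail tops 22 mm above the table, within 16 mm of the clamp's centre line; the base plate beside them is 6 mm high
- jaw (a joint): travel of the moving jaw from fully open (0) towards the fixed jaw, m, at most 0.060. A hidden ratchet of 5 mm pitch holds it after each stroke. A spring of 2 to 3 N pulls it fully open while the release tab is held down, which takes up to 1.5 s
- jaw_face (a point): centre of the rubber pad's face on the moving jaw (36 x 36 mm, backed by a spring of 4 N per mm), 42 mm above the table, 112 mm along x from the clamp's origin when fully open. More than 22 N of pad on the work bruises the wood and spoils the job
- stop_face (a point): centre of the brass stop's face (34 x 34 mm), 42 mm above the table; an adjustable stop set 0 to 9 mm out along x from the clamp's origin, too stiff to shift. The jaw first slides the wagon along the rails against it
- handle_top (a point): middle of the top of the fixed upright handle, 135 mm above the table; handle 25 mm along the bar, 26 mm wide
- trigger (a joint): angle of the orange trigger, rad: 0 upright at rest, 0.27 fully squeezed (about 21 mm at z = 115 mm), swinging towards the handle (clamp's -x) about a pin 35 mm above the table; springs back when let go. After about 0.07 rad idle the jaw follows at 60 mm per rad: a full stroke gains 10 mm of jaw, a part stroke 5 mm or nothing. Let it come right back between strokes
- trigger_face (a point): centre of the trigger's front (jaw side), 112 mm up, 23 mm below its top; 14 mm thick, 20 mm wide. Push it alone, or pinch it to the handle: 62 mm over both, 41 squeezed. Push there: 3 to 8 N free, 9 to 14 N while the peg goes in; once home the load climbs steeply before the stroke's end (17 N: jaw about 12 N; 24 N: jaw about 22 N). A full stroke ends on a hard stop that spares the work
- release_tab (a joint): how far the release tab is pressed down, m: 0 up, 0.008 fully down; it bobs as the jaw clicks along and may rest part-way. From about 0.005 the ratchet is free
- tab_top (a point): centre of the top of the red release tab (34 mm along the bar, 28 mm wide), 85 mm above the table when up. Press it straight down, 3 to 8 N; it springs up by itself
- wagon_mid (a point): centre (half-way up) of the green-topped wooden wagon, 60 mm long (x), 36 mm wide (y), 40 mm high (z), 90 g, standing between the jaws; its x axis points to the end with the red peg, which faces the moving jaw
- wagon_peg (a joint): how far the red peg's head still stands off the end of the wagon, m: 0 is home, about 0.009 to 0.014 at the start. It is a tight fit: about 6 N pushes it in
- peg_head (a point): centre of the front of the red peg head (22 mm across, 8 mm thick), on the wagon's long axis half-way up
- tray: empty open wooden tray, 120 mm (x) by 150 mm (y), 30 mm high, walls and floor 5 mm thick; heavy; origin under its centre
- blue_wagon: finished blue-topped toy wagon, same make, 60 x 36 x 40 mm plus an 8 mm peg head; origin under its centre
- glue: white glue bottle, 56 mm across, 150 mm tall; origin under its centre
- varnish: tin of varnish with a blue band, 70 mm across, 90 mm tall; origin under its centre
- screwdriver: screwdriver lying down; origin at its middle
- hammer: hammer lying down; origin at its middle
- offcut: pale wood offcut 90 x 45 x 22 mm; origin under its centre

How it is judged:
By the outcome, as a careful person would: the job done as asked, in the order asked, and still so for the second after the job is handed in, with the robot touching nothing.
It also fails if it takes over 69 s, if anything falls off the work surface, if the arm or the gripper's body presses on something with over 40 N, if the wrist force passes 120 N, or if a joint passes its speed limit or range.

## Working session

There is one attempt and no reset: what is moved stays moved. The work goes in short steps, Python scripts to look and compute and a tool call to move; the robot and the scene stay as the last step left them, time stands still between calls to the robot, and variables do not carry over. Pictures are saved under pics/ and viewed, about 8 in all and at most 12, crops included, and the job is handed in when it is done.

Besides the shell and the picture viewer there is one more tool, called after ">>>" by a JSON object that holds its "name" and its "arguments", one argument or row to a line. move_arm: Moves the arm, as the interface text tells. Its arguments: {"type":"object","properties":{"moves":{"type":"array","items":{"type":"array","items":{"type":"number"}}},"grip_force":{"type":"number"}},"required":["moves"]}

```bash
ls; mkdir -p pics; cat > h.py <<'E'
import numpy as np, cv2
from workcell import manip, cams
def snap(n,f):
    p=cams.camera_params(n); im=cams.camera(n)
    cv2.imwrite('pics/'+f,cv2.cvtColor(im,cv2.COLOR_RGB2BGR)); return p
E
python3 - <<'E'
from h import *
for n in ('top','side','wrist'):
    print(n,snap(n,n+'0.png'))
o=manip.get_obs(); print({k:np.round(v,3).tolist() for k,v in o.items()})
E
```

```text
pics
top {'fx': 577.1559983829159, 'fy': 577.1559983829159, 'cx': 316.12643736156446, 'cy': 230.31230763536774, 'xyz': array([0.36550422, 0.01935622, 1.37991832]), 'rotation': array([ 0.03320045, -0.05022323, -0.70295972,  0.70867693])}
side {'fx': 534.9804963671645, 'fy': 534.9804963671645, 'cx': 324.1496045493468, 'cy': 235.27069799628447, 'xyz': array([ 0.38616676, -0.84728059,  0.99056462]), 'rotation': array([ 0.37851114, -0.03319269, -0.0718972 ,  0.92220299])}
wrist {'fx': 338.3888509828894, 'fy': 338.3888509828894, 'cx': 321.97918463455215, 'cy': 238.22996433339162, 'xyz': array([0.20056774, 0.59561292, 0.37402716]), 'rotation': array([-0.1158218 , -0.07299457,  0.53341623,  0.83470009])}
{'clock': 0.15, 'joint_pos': [-1.16, 0.333, -0.065, 1.461, 0.022, 1.35, -0.088], 'joint_velocities': [0.0, -0.0, 0.0, -0.002, 0.0, -0.0, 0.0], 'tau': [0.0, -62.583, 0.049, -39.185, 0.016, 0.007, -0.0], 'position': [0.263, 0.567, 0.231], 'ee_rot': [0.843, 0.538, -0.0, 0.0], 'ft_force': [-0.126, -0.533, 0.14], 'torque': [-0.011, -0.021, 0.002], 'grip_width': 1.003}
```

View pics/top0.png

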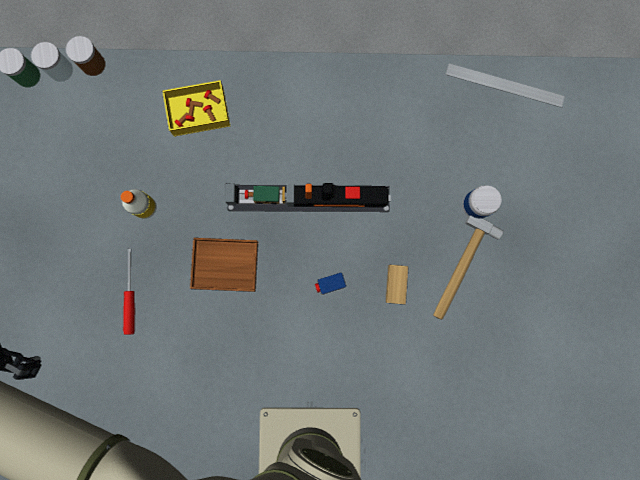

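View pics/side0.png

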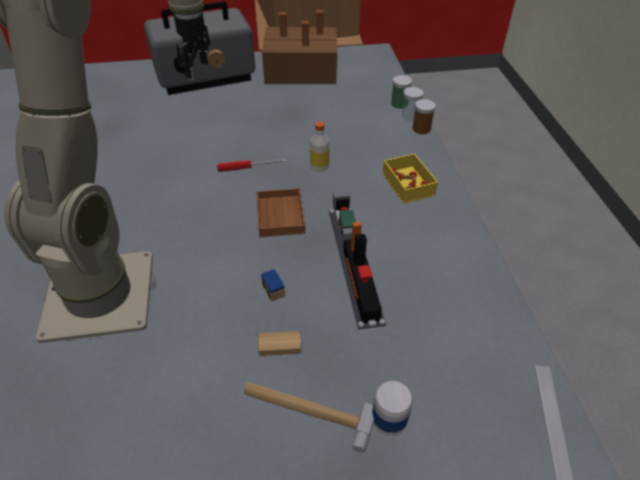

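Top view: the clamp lies along world y (jaw at left, col 235; release tab at 352,192; trigger 308,190), tray around (225,265). Enlarging the clamp in both views.

```bash
python3 - <<'E'
import cv2,numpy as np
a=cv2.imread('pics/top0.png')[172:222,220:400]; b=cv2.imread('pics/side0.png')[185:335,320:390]
a=cv2.resize(a,None,fx=4.4,fy=4.4,interpolation=cv2.INTER_CUBIC)
b=cv2.resize(cv2.rotate(b,cv2.ROTATE_90_COUNTERCLOCKWISE),None,fx=5,fy=5,interpolation=cv2.INTER_CUBIC)
c=np.zeros((a.shape[0]+b.shape[0],800,3),np.uint8); c[:a.shape[0],:a.shape[1]]=a; c[a.shape[0]:,:b.shape[1]]=b
print(a.shape,b.shape); cv2.imwrite('pics/crop1.png',c)
E
```

```text
(220, 792, 3) (350, 750, 3)
```

View pics/crop1.png

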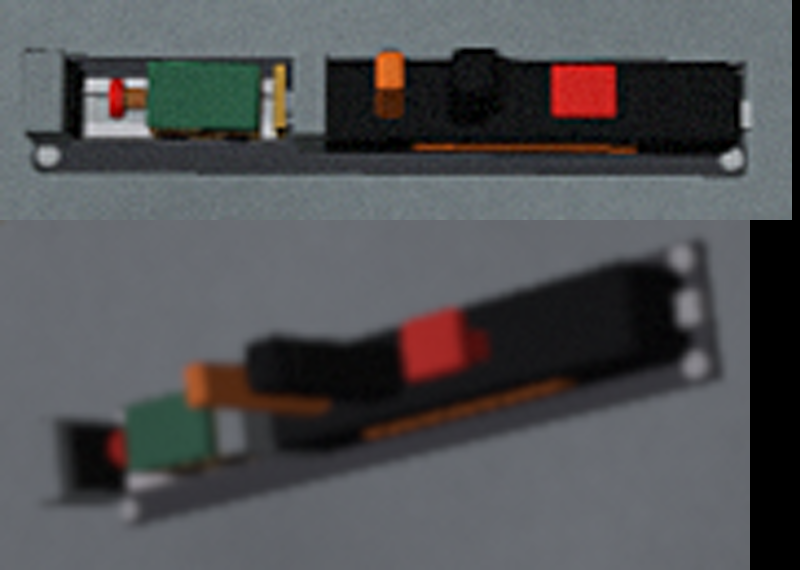

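The crop shows the jaw's top edge at crop col ~63, peg head ~110–124, wagon top 149–260, brass stop ~275–286, trigger top (390,68), handle top (476,65), tab top (584,91).

```bash
cat >> h.py <<'E'
from scipy.spatial.transform import Rotation as R
def ray(p,u,v,z):
    d=R.from_quat(p['rotation']).apply([(u-p['cx'])/p['fx'],-(v-p['cy'])/p['fy'],-1.])
    return p['xyz']+d*(z-p['xyz'][2])/d[2]
def proj(p,X):
    c=R.from_quat(p['rotation']).inv().apply(np.atleast_2d(X)-p['xyz'])
    return np.c_[p['cx']-p['fx']*c[:,0]/c[:,2],p['cy']+p['fy']*c[:,1]/c[:,2]]
E
python3 - <<'E'
from h import *
p=cams.camera_params('top'); s=cams.camera_params('side')
def t(n,cx,cy,z): print(n,ray(p,220+cx/4.4-.4,172+cy/4.4-.4,z).round(4))
# side crop: rotated ccw: crop col=row, crop row = 70-1-col
def sd(n,cx,cy,z): print(' side',n,ray(s,320+69-(cy-220)/5,185+cx/5,z).round(4))
t('screwL',47,155,.008);t('screwR',732,160,.008);t('tab',584,91,.085);t('trig',390,68,.135);t('handle',476,62,.135)
t('wag',204,96,.062);t('wagR',260,96,.062);t('wagL',149,96,.062);t('jaw',63,92,.07);t('jawback',24,92,.07);t('pegfront',110,98,.042);t('stop',276,97,.059)
t('fj near',292,98,.07)
sd('tab',432,347,.085);sd('wag',170,433,.062);sd('trig',197,383,.135);sd('screw',681,258,.008);sd('screw',697,365,.008);sd('screwL',129,509,.008)
for n,u,v in(('a',193,239),('b',257,240),('c',256,291),('d',191,289)): print('tray',n,ray(p,u,v,.03).round(4))
for n,u,v in(('a',258,193),('b',299,190),('c',304,228),('d',259,234)): print(' tray side',n,ray(s,u,v,.03).round(4))
E
```

```text
screwL [0.5831 0.193  0.008 ]
screwR [ 0.5843 -0.1814  0.008 ]
tab [ 0.6074 -0.0934  0.085 ]
trig [0.6086 0.0078 0.135 ]
handle [ 0.6121 -0.0351  0.135 ]
wag [0.6068 0.1047 0.062 ]
wagR [0.6071 0.0753 0.062 ]
wagL [0.6065 0.1335 0.062 ]
jaw [0.6066 0.1777 0.07  ]
jawback [0.6064 0.1979 0.07  ]
pegfront [0.6088 0.156  0.042 ]
stop [0.6072 0.067  0.059 ]
fj near [0.6048 0.0582 0.07  ]
 side tab [ 0.6026 -0.0898  0.085 ]
 side wag [0.6016 0.1063 0.062 ]
 side trig [0.604  0.0102 0.135 ]
 side screw [ 0.6297 -0.1748  0.008 ]
 side screw [ 0.5807 -0.176   0.008 ]
 side screwL [0.5795 0.1996 0.008 ]
tray a [0.5025 0.2753 0.03  ]
tray b [0.5016 0.1259 0.03  ]
tray c [0.3826 0.126  0.03  ]
tray d [0.3861 0.2762 0.03  ]
 tray side a [0.3892 0.2769 0.03  ]
 tray side b [0.5015 0.2726 0.03  ]
 tray side c [0.4955 0.1227 0.03  ]
 tray side d [0.3803 0.1185 0.03  ]
```

```bash
cat >> h.py <<'E'
def rel(x,y,z,q=(1,0,0,0),o=None):
    """print turn (deg) and shift in current tool axes to reach TCP x,y,z with orientation q"""
    o=manip.get_obs(); r=R.from_quat(o['ee_rot'])
    print('turn',np.degrees((r.inv()*R.from_quat(q)).as_rotvec()).round(2),'shift',r.inv().apply(np.array([x,y,z])-o['position']).round(4))
    print('pos',np.round(o['position'],4),'F',np.round(o['ft_force'],2),'w',o['grip_width'],'t',o['clock'])
E
python3 -c "
from h import *
rel(.605,.075,.20)"
```

```text
turn [4.000e-02 5.000e-02 6.515e+01] shift [-0.3024  0.5174  0.031 ]
pos [0.2626 0.5669 0.2307] F [-0.13 -0.53  0.14] w 1.0029345542911707 t 0.15
```

>>> {"name": "move_arm", "arguments": {
  "moves": [
    [0,0,65.1,-0.302,0.517,0.031,0],
    [0,0,65.1,-0.302,0.517,0.031,0],
    [0,0,65.1,-0.302,0.517,0.031,0],
    [0,0,65.1,-0.302,0.517,0.031,0],
    [0,0,65.1,-0.302,0.517,0.031,0],
    [0,0,65.1,-0.302,0.517,0.031,0],
    [0,0,65.1,-0.302,0.517,0.031,0],
    [0,0,65.1,-0.302,0.517,0.031,0],
    [0,0,65.1,-0.302,0.517,0.031,0],
    [0,0,65.1,-0.302,0.517,0.031,0]
  ]
}}

```text
clock: 1.15
position: [0.5487, 0.1556, 0.2054]
ee_rot: [1.0, 0.0, 0.0, -0.0]
ft_force: [0.5, 1.0, 0.4]
grip_width: -0.003
```

```bash
python3 -c "
from h import *
rel(.605,.045,.20)"
```

```text
turn [-0.01 -0.    0.06] shift [0.0561 0.1107 0.0054]
pos [0.5487 0.1556 0.2054] F [0.52 0.98 0.45] w -0.0029985665387651274 t 1.15
```

>>> {"name": "move_arm", "arguments": {
  "moves": [
    [0,0,0,0.056,0.105,0.005,0],
    [0,0,0,0.056,0.105,0.005,0],
    [0,0,0,0.056,0.105,0.005,0],
    [0,0,0,0.056,0.105,0.02,0],
    [0,0,0,0.056,0.105,0.05,0],
    [0,0,0,0.056,0.105,0.05,0],
    [0,0,0,0.056,0.105,0.05,0]
  ]
}}

```text
clock: 1.85
position: [0.6034, 0.0536, 0.1551]
ee_rot: [1.0, 0.001, -0.001, -0.0]
ft_force: [0.8, 0.7, 0.1]
grip_width: 0.001
```

```bash
python3 - <<'E'
from h import *
p=snap('wrist','w1.png'); print(p)
rel(.605,.045,.105)
E
```

```text
{'fx': 338.3888509828894, 'fy': 338.3888509828894, 'cx': 321.97918463455215, 'cy': 238.22996433339162, 'xyz': array([0.60381386, 0.12204197, 0.29857649]), 'rotation': array([-1.37057605e-01,  8.06671793e-04,  1.26390754e-03,  9.90561944e-01])}
turn [-0.02 -0.02  0.12] shift [0.0008 0.0084 0.0512]
pos [0.6042 0.0534 0.1562] F [ 0.84 -1.27  0.66] w 0.0027026965335157356 t 1.9
```

View pics/w1.png

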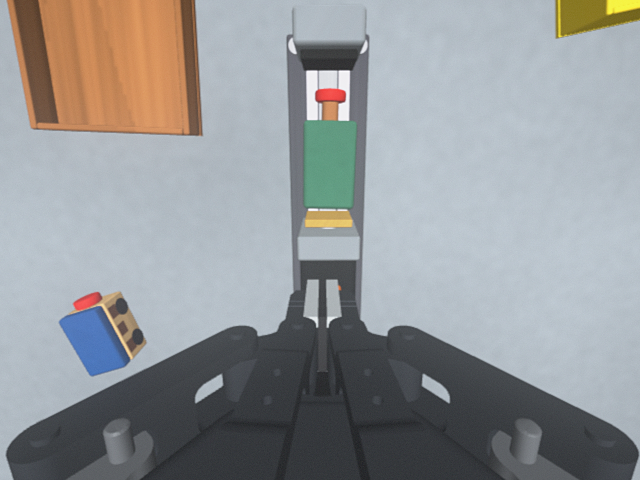

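Wrist view: wagon top cols 304–356, rows 121–207; peg head rows 90–103; jaw top edge row 52; stop edge row ~211.

```bash
python3 - <<'E'
from h import *
p=cams.camera_params('wrist')
for n,u,v,z in(('wagL',330,121,.062),('wagR',329,207,.062),('jaw',330,52,.07),('pegfr',330,91,.053),('stop',329,211,.059),('fj',329,237,.07)): print(n,ray(p,u,v,z).round(4))
E
```

```text
wagL [0.6096 0.1359 0.062 ]
wagR [0.6094 0.078  0.062 ]
jaw [0.6091 0.1752 0.07  ]
pegfr [0.6096 0.1555 0.053 ]
stop [0.6095 0.0745 0.059 ]
fj [0.6094 0.058  0.07  ]
```

>>> {"name": "move_arm", "arguments": {
  "moves": [
    [0,0,0,0.002,0.002,0.025,0],
    [0,0,0,0.002,0.006,0.05,0],
    [0,0,0,0.002,0.012,0.05,0],
    [0,0,0,0.002,0.016,0.05,0],
    [0,0,0,0.002,0.016,0.05,0]
  ]
}}

```text
clock: 2.4
position: [0.6073, 0.0356, 0.1076]
ee_rot: [1.0, -0.0, 0.001, -0.0]
ft_force: [0.9, -1.0, 0.2]
grip_width: 0.002
```

>>> {"name": "move_arm", "arguments": {
  "moves": [
    [0,0,0,0,0.008,0,0],
    [0,0,0,0,0.012,0,0],
    [0,0,0,0,0.016,0,0],
    [0,0,0,0,0.016,0,0]
  ]
}}

```text
clock: 2.8
position: [0.6068, 0.0214, 0.1065]
ee_rot: [1.0, 0.001, 0.001, -0.001]
ft_force: [0.1, 6.0, 4.5]
grip_width: -0.002
```

>>> {"name": "move_arm", "arguments": {
  "moves": [
    [0,0,0,0,0.004,0,0],
    [0,0,0,0,0.006,0,0],
    [0,0,0,0,0.008,0,0],
    [0,0,0,0,0.008,0,0]
  ]
}}

```text
clock: 3.2
position: [0.607, 0.0142, 0.1066]
ee_rot: [1.0, 0.001, 0.001, -0.001]
ft_force: [-0.9, 6.7, 6.5]
grip_width: 0.001
```

>>> {"name": "move_arm", "arguments": {
  "moves": [
    [0,0,0,0,0.002,0,0],
    [0,0,0,0,0.004,0,0],
    [0,0,0,0,0.004,0,0]
  ]
}}

```text
clock: 3.5
position: [0.607, 0.0107, 0.1066]
ee_rot: [1.0, 0.001, 0.001, -0.002]
ft_force: [-1.8, 8.0, 5.9]
grip_width: 0.001
```

>>> {"name": "move_arm", "arguments": {
  "moves": [
    [0,0,0,0,0.002,0,0],
    [0,0,0,0,0.003,0,0],
    [0,0,0,0,0.003,0,0]
  ]
}}

```text
clock: 3.8
position: [0.607, 0.0075, 0.1065]
ee_rot: [1.0, 0.001, 0.001, -0.001]
ft_force: [-0.6, 7.4, 5.3]
grip_width: 0.001
```

>>> {"name": "move_arm", "arguments": {
  "moves": [
    [0,0,0,0,0.002,0,0],
    [0,0,0,0,0.002,0,0]
  ]
}}

```text
clock: 4.0
position: [0.607, 0.0065, 0.1065]
ee_rot: [1.0, 0.002, 0.001, -0.002]
ft_force: [0.0, 9.6, 6.1]
grip_width: -0.004
```

>>> {"name": "move_arm", "arguments": {
  "moves": [
    [0,0,0,0,0.002,0,0],
    [0,0,0,0,0.002,0,0]
  ]
}}

```text
clock: 4.2
position: [0.607, 0.0064, 0.1065]
ee_rot: [1.0, 0.002, 0.001, -0.003]
ft_force: [-1.8, 14.5, 6.2]
grip_width: 0.002
```

```bash
python3 - <<'E'
from h import *
p=snap('wrist','w2.png'); rel(.607,.04,.1065); print(p['xyz'],p['rotation'])
cv2.imwrite('pics/w2c.png',cv2.resize(cv2.imread('pics/w2.png')[0:330,250:410],None,fx=1.8,fy=1.8))
E
```

```text
turn [-0.33 -0.09  0.28] shift [ 0.0002 -0.0336  0.0002]
pos [0.607  0.0064 0.1065] F [-0.82 15.73  6.26] w -0.006806587038998225 t 4.25
[0.60671002 0.07407402 0.25030577] [-0.13416989 -0.0010193   0.00230305  0.99095514]
```

View pics/w2c.png

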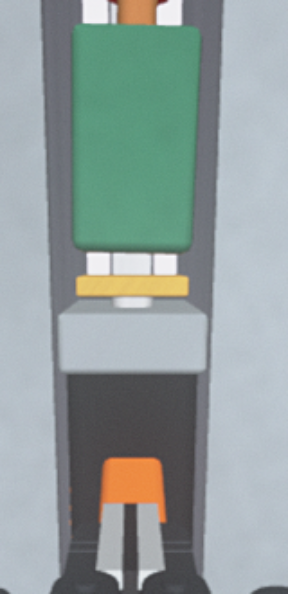

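First stroke reached its hard stop (TCP y≈0.0065, force climbing without motion). Second stroke.

>>> {"name": "move_arm", "arguments": {
  "moves": [
    [0,0,0,0,-0.015,0,0],
    [0,0,0,0,-0.033,0,0],
    [0,0,0,0,-0.033,0,0],
    [0,0,0,0,-0.027,0,0],
    [0,0,0,0,-0.02,0,0],
    [0,0,0,0,-0.013,0,0],
    [0,0,0,0,-0.007,0,0],
    [0,0,0,0,-0.002,0,0],
    [0,0,0,0,0,0,0],
    [0,0,0,0,0,0,0]
  ]
}}

```text
clock: 5.25
position: [0.6062, 0.0064, 0.106]
ee_rot: [1.0, 0.002, 0.0, -0.004]
ft_force: [-1.9, 19.8, 4.4]
grip_width: -0.0
```

>>> {"name": "move_arm", "arguments": {
  "moves": [
    [0,0,0,0,-0.015,0,0],
    [0,0,0,0,-0.033,0,0],
    [0,0,0,0,-0.04,0,0],
    [0,0,0,0,-0.04,0,0]
  ]
}}

```text
clock: 5.65
position: [0.6061, 0.0413, 0.1053]
ee_rot: [1.0, 0.001, -0.0, 0.0]
ft_force: [0.8, -1.4, -0.1]
grip_width: 0.001
```

```bash
python3 - <<'E'
from h import *
p=snap('wrist','w3.png'); rel(.607,.04,.1065); print(p['xyz'],p['rotation'])
cv2.imwrite('pics/w3c.png',cv2.resize(cv2.imread('pics/w3.png')[0:330,250:410],None,fx=1.8,fy=1.8))
E
```

```text
turn [0.05 0.01 0.01] shift [ 0.0009  0.0003 -0.0011]
pos [0.6061 0.0403 0.1054] F [-0.27 -0.96 -0.2 ] w -0.0006016813989700512 t 5.7
[0.60633561 0.10982644 0.24869324] [-1.37292390e-01  1.40359836e-04  6.78798934e-04  9.90530322e-01]
```

View pics/w3c.png

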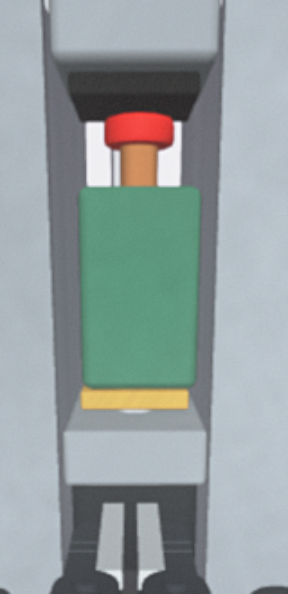

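The jaw pad is about at the peg and the wagon is nearly against the stop; measuring.

```bash
python3 - <<'E'
from h import *
p={'fx':338.39,'fy':338.39,'cx':321.98,'cy':238.23,'xyz':np.array([0.60633561,0.10982644,0.24869324]),'rotation':[-1.37292390e-01,1.40359836e-04,6.78798934e-04,9.90530322e-01]}
for n,v,z in(('jaw',35,.07),('pegfr',63,.053),('wagL',103.5,.062),('wagR',214,.062),('stopface',216,.059),('fj',239,.07)): print(n,ray(p,327,v,z).round(4))
E
```

```text
jaw [0.6085 0.1584 0.07  ]
pegfr [0.6088 0.15   0.053 ]
wagL [0.6088 0.1292 0.062 ]
wagR [0.6091 0.0712 0.062 ]
stopface [0.6092 0.0694 0.059 ]
fj [0.6091 0.0589 0.07  ]
```

>>> {"name": "move_arm", "arguments": {
  "moves": [
    [0,0,0,0,0.007,0,0],
    [0,0,0,0,0.014,0,0],
    [0,0,0,0,0.02,0,0],
    [0,0,0,0,0.024,0,0],
    [0,0,0,0,0.027,0,0],
    [0,0,0,0,0.027,0,0]
  ]
}}

```text
clock: 6.3
position: [0.6064, 0.0169, 0.1062]
ee_rot: [1.0, 0.001, 0.0, -0.002]
ft_force: [-2.7, 10.9, 5.9]
grip_width: -0.003
```

>>> {"name": "move_arm", "arguments": {
  "moves": [
    [0,0,0,0,0.003,0,0],
    [0,0,0,0,0.004,0,0],
    [0,0,0,0,0.004,0,0]
  ]
}}

```text
clock: 6.6
position: [0.6064, 0.0135, 0.1063]
ee_rot: [1.0, 0.001, 0.0, -0.002]
ft_force: [-2.3, 12.4, 6.6]
grip_width: -0.001
```

>>> {"name": "move_arm", "arguments": {
  "moves": [
    [0,0,0,0,0.003,0,0],
    [0,0,0,0,0.004,0,0],
    [0,0,0,0,0.004,0,0]
  ]
}}

```text
clock: 6.9
position: [0.6064, 0.0096, 0.1062]
ee_rot: [1.0, 0.002, 0.0, -0.002]
ft_force: [-2.1, 10.4, 6.8]
grip_width: -0.004
```

>>> {"name": "move_arm", "arguments": {
  "moves": [
    [0,0,0,0,0.002,0,0],
    [0,0,0,0,0.003,0,0],
    [0,0,0,0,0.003,0,0]
  ]
}}

```text
clock: 7.2
position: [0.6064, 0.0068, 0.1061]
ee_rot: [1.0, 0.002, 0.0, -0.002]
ft_force: [-2.5, 12.7, 5.4]
grip_width: 0.003
```

>>> {"name": "move_arm", "arguments": {
  "moves": [
    [0,0,0,0,0.002,0,0],
    [0,0,0,0,0.002,0,0]
  ]
}}

```text
clock: 7.4
position: [0.6064, 0.0064, 0.1061]
ee_rot: [1.0, 0.002, 0.0, -0.003]
ft_force: [-2.5, 16.0, 5.7]
grip_width: -0.001
```

Stroke 3 ended on the hard stop at the same place; peg was still moving (about 11–12 N). Retract and look.

>>> {"name": "move_arm", "arguments": {
  "moves": [
    [0,0,0,0,-0.015,0,0],
    [0,0,0,0,-0.033,0,0],
    [0,0,0,0,-0.04,0,0],
    [0,0,0,0,-0.04,0,0]
  ]
}}

```text
clock: 7.8
position: [0.6061, 0.0419, 0.1053]
ee_rot: [1.0, 0.001, -0.0, 0.0]
ft_force: [0.6, -0.9, 0.4]
grip_width: 0.001
```

```bash
python3 - <<'E'
from h import *
p=snap('wrist','w4.png'); rel(.607,.04,.1065); print(p['xyz'],p['rotation'])
cv2.imwrite('pics/w4c.png',cv2.resize(cv2.imread('pics/w4.png')[20:240,270:390],None,fx=2.7,fy=2.7,interpolation=cv2.INTER_CUBIC))
E
```

```text
turn [0.03 0.01 0.04] shift [ 0.0009  0.0007 -0.0012]
pos [0.6061 0.0407 0.1053] F [ 0.42  0.17 -0.24] w 0.0011425409503541346 t 7.85
[0.60627783 0.11034255 0.2486831 ] [-1.37174718e-01  1.03247917e-04  1.01468426e-03  9.90546342e-01]
```

View pics/w4c.png

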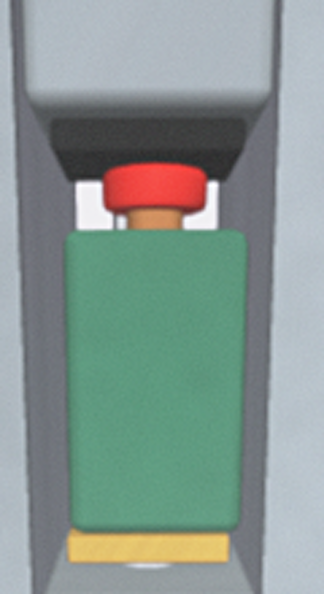

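Peg head still stands off a few mm (crop rows 163–213, wagon edge at 230). Wagon is against the stop.

```bash
python3 - <<'E'
from h import *
p={'fx':338.39,'fy':338.39,'cx':321.98,'cy':238.23,'xyz':np.array([0.60627783,0.11034255,0.2486831]),'rotation':[-1.37174718e-01,1.03247917e-04,1.01468426e-03,9.90546342e-01]}
for n,v,z in(('jaw',57,.07),('pegfr',80.4,.053),('pegback',99,.053),('wagL',105,.062),('wagR',216,.062)): print(n,ray(p,327,v,z).round(4))
E
```

```text
jaw [0.6085 0.1496 0.07  ]
pegfr [0.6088 0.1422 0.053 ]
pegback [0.6088 0.133  0.053 ]
wagL [0.6087 0.1291 0.062 ]
wagR [0.6091 0.0706 0.062 ]
```

>>> {"name": "move_arm", "arguments": {
  "moves": [
    [0,0,0,0,0.007,0,0],
    [0,0,0,0,0.014,0,0],
    [0,0,0,0,0.02,0,0],
    [0,0,0,0,0.024,0,0],
    [0,0,0,0,0.026,0,0],
    [0,0,0,0,0.026,0,0]
  ]
}}

```text
clock: 8.45
position: [0.6063, 0.0186, 0.1061]
ee_rot: [1.0, 0.001, 0.0, -0.002]
ft_force: [-2.2, 12.1, 5.9]
grip_width: -0.001
```

>>> {"name": "move_arm", "arguments": {
  "moves": [
    [0,0,0,0,0.001,0,0],
    [0,0,0,0,0.002,0,0],
    [0,0,0,0,0.002,0,0]
  ]
}}

```text
clock: 8.75
position: [0.6064, 0.0172, 0.1062]
ee_rot: [1.0, 0.002, 0.0, -0.003]
ft_force: [-3.3, 12.6, 6.4]
grip_width: -0.002
```

>>> {"name": "move_arm", "arguments": {
  "moves": [
    [0,0,0,0,0.001,0,0],
    [0,0,0,0,0.002,0,0],
    [0,0,0,0,0.002,0,0]
  ]
}}

```text
clock: 9.05
position: [0.6064, 0.0146, 0.1062]
ee_rot: [1.0, 0.002, 0.0, -0.002]
ft_force: [-2.2, 11.8, 6.5]
grip_width: 0.002
```

>>> {"name": "move_arm", "arguments": {
  "moves": [
    [0,0,0,0,0.001,0,0],
    [0,0,0,0,0.002,0,0],
    [0,0,0,0,0.002,0,0]
  ]
}}

```text
clock: 9.35
position: [0.6064, 0.0131, 0.1063]
ee_rot: [1.0, 0.002, 0.0, -0.003]
ft_force: [-3.3, 13.1, 6.4]
grip_width: 0.004
```

>>> {"name": "move_arm", "arguments": {
  "moves": [
    [0,0,0,0,0.001,0,0],
    [0,0,0,0,0.001,0,0]
  ]
}}

```text
clock: 9.55
position: [0.6064, 0.0124, 0.1063]
ee_rot: [1.0, 0.002, 0.0, -0.003]
ft_force: [-3.0, 14.4, 6.8]
grip_width: -0.003
```

>>> {"name": "move_arm", "arguments": {
  "moves": [
    [0,0,0,0,0.001,0,0],
    [0,0,0,0,0.001,0,0]
  ]
}}

```text
clock: 9.75
position: [0.6064, 0.0118, 0.1063]
ee_rot: [1.0, 0.002, 0.0, -0.003]
ft_force: [-4.2, 15.4, 7.4]
grip_width: -0.001
```

```bash
python3 - <<'E'
from h import *
p=snap('wrist','w5.png'); rel(.607,.04,.1065); print(p['xyz'],p['rotation'])
cv2.imwrite('pics/w5c.png',cv2.resize(cv2.imread('pics/w5.png')[0:200,270:390],None,fx=3,fy=3,interpolation=cv2.INTER_CUBIC))
E
```

```text
turn [-0.34 -0.03  0.24] shift [ 0.0007 -0.0281 -0.0001]
pos [0.6064 0.0119 0.1063] F [-3.17 15.59  6.79] w 0.0003267557777236807 t 9.8
[0.60636448 0.0794957  0.25013189] [-1.34115712e-01 -4.21216391e-04  2.01880026e-03  9.90963533e-01]
```

View pics/w5c.png

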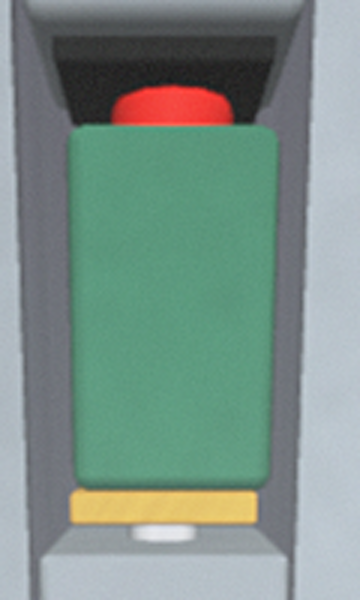

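Peg head now looks flush (rows 86–125, no shaft seen). Verify numerically.

```bash
python3 - <<'E'
from h import *
p=cams.camera_params('wrist')
for n,v,z in(('pegfr',28.7,.053),('pegfr',28.7,.051),('wagL',41.7,.062),('wagR',163,.062)): print(n,ray(p,327,v,z).round(4))
E
```

```text
pegfr [0.6088 0.1373 0.053 ]
pegfr [0.6088 0.1379 0.051 ]
wagL [0.6087 0.129  0.062 ]
wagR [0.6092 0.07   0.062 ]
```

>>> {"name": "move_arm", "arguments": {
  "moves": [
    [0,0,0,0,0.001,0,0],
    [0,0,0,0,0.001,0,0]
  ]
}}

```text
clock: 10.0
position: [0.6064, 0.0113, 0.1063]
ee_rot: [1.0, 0.002, 0.0, -0.003]
ft_force: [-3.8, 17.2, 7.2]
grip_width: -0.004
```

Load steepens (17.2 N): peg home. Let go, rise, move over the release tab.

>>> {"name": "move_arm", "arguments": {
  "moves": [
    [0,0,0,0,-0.015,0,0],
    [0,0,0,0,-0.033,0,0],
    [0,0,0,0,-0.033,-0.03,0],
    [0,0,0,0,-0.033,-0.07,0],
    [0,0,0,0,0.0,-0.08,0],
    [0,0,0,0,0.05,-0.08,0],
    [0,0,0,0,0.098,-0.08,0],
    [0,0,0,0,0.098,-0.05,0],
    [0,0,0,0,0.098,-0.02,0],
    [0,0,0,0,0.098,-0.015,0]
  ]
}}

```text
clock: 11.0
position: [0.6039, -0.0926, 0.117]
ee_rot: [1.0, -0.0, -0.003, 0.0]
ft_force: [0.1, 0.0, 0.0]
grip_width: -0.0
```

```bash
python3 - <<'E'
from h import *
rel(.607,-.094,.09)
E
```

```text
turn [ 0.02  0.32 -0.05] shift [0.0032 0.0014 0.027 ]
pos [ 0.6039 -0.0926  0.117 ] F [0.1  0.03 0.  ] w -0.0004716584462885885 t 11.0
```

>>> {"name": "move_arm", "arguments": {
  "moves": [
    [0,0,0,0.002,0.001,0.02,0],
    [0,0,0,0.002,0.001,0.028,0],
    [0,0,0,0.002,0.001,0.033,0],
    [0,0,0,0.002,0.001,0.037,0],
    [0,0,0,0.002,0.001,0.039,0],
    [0,0,0,0.002,0.001,0.039,0]
  ]
}}

```text
clock: 11.6
position: [0.6085, -0.0926, 0.0819]
ee_rot: [1.0, 0.0, 0.0, 0.0]
ft_force: [-1.1, -0.4, 1.0]
grip_width: 0.002
```

>>> {"name": "move_arm", "arguments": {
  "moves": [
    [0,0,0,0,0,0.003,0],
    [0,0,0,0,0,0.006,0],
    [0,0,0,0,0,0.008,0],
    [0,0,0,0,0,0.008,0]
  ]
}}

```text
clock: 12.0
position: [0.6092, -0.0927, 0.0769]
ee_rot: [1.0, 0.0, 0.001, -0.001]
ft_force: [-11.9, 3.4, 32.7]
grip_width: -0.002
```

Tab bottomed (z≈0.077). Ease off a little and hold down for over 2 s.

>>> {"name": "move_arm", "arguments": {
  "moves": [
    [0,0,0,0,0,-0.003,0],
    [0,0,0,0,0,-0.003,0],
    [0,0,0,0,0,-0.003,0],
    [0,0,0,0,0,-0.003,0],
    [0,0,0,0,0,-0.003,0],
    [0,0,0,0,0,-0.003,0],
    [0,0,0,0,0,-0.003,0],
    [0,0,0,0,0,-0.003,0],
    [0,0,0,0,0,-0.003,0],
    [0,0,0,0,0,-0.003,0]
  ]
}}

```text
clock: 13.0
position: [0.609, -0.0926, 0.0772]
ee_rot: [1.0, 0.0, 0.001, -0.0]
ft_force: [-1.7, -0.4, 10.1]
grip_width: 0.005
```

>>> {"name": "move_arm", "arguments": {
  "moves": [
    [0,0,0,0,0,0,0],
    [0,0,0,0,0,0,0],
    [0,0,0,0,0,0,0],
    [0,0,0,0,0,0,0],
    [0,0,0,0,0,0,0],
    [0,0,0,0,0,0,0],
    [0,0,0,0,0,0,0],
    [0,0,0,0,0,0,0],
    [0,0,0,0,0,0,0],
    [0,0,0,0,0,0,0]
  ]
}}

```text
clock: 14.0
position: [0.6089, -0.0927, 0.0771]
ee_rot: [1.0, 0.0, 0.001, -0.0]
ft_force: [-0.6, 0.5, 9.5]
grip_width: 0.0
```

```bash
python3 - <<'E'
from h import *
snap('top','top2.png')
cv2.imwrite('pics/top2c.png',cv2.resize(cv2.imread('pics/top2.png')[172:222,220:400],None,fx=4.4,fy=4.4,interpolation=cv2.INTER_CUBIC))
rel(.607,.1,.25)
E
```

```text
turn [-0.   -0.09  0.05] shift [-0.0015 -0.1927 -0.1729]
pos [ 0.609  -0.0927  0.0771] F [-1.06  0.46  9.08] w 0.00016681719946159195 t 14.05
```

View pics/top2c.png

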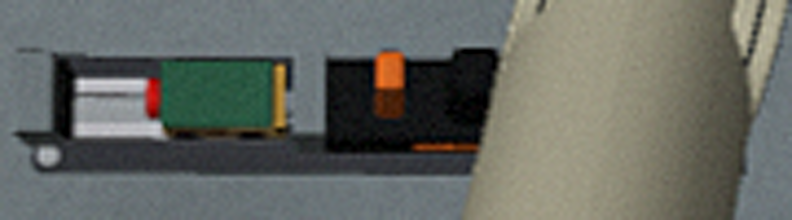

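Jaw has run fully back (edge col 63→54), peg head against the wagon. Now fetch the wagon.

>>> {"name": "move_arm", "arguments": {
  "moves": [
    [0,0,0,0,0,-0.04,0],
    [0,0,0,0,0,-0.09,0],
    [0,0,0,-0.001,-0.04,-0.12,0.03],
    [0,0,0,-0.001,-0.09,-0.12,0.07],
    [0,0,0,-0.001,-0.14,-0.12,0.07],
    [0,0,0,-0.001,-0.193,-0.12,0.07],
    [0,0,0,-0.001,-0.193,-0.09,0.07],
    [0,0,0,-0.001,-0.193,-0.04,0.07],
    [0,0,0,-0.001,-0.193,-0.02,0.07],
    [0,0,0,-0.001,-0.193,-0.02,0.07]
  ]
}}

```text
clock: 15.05
position: [0.6045, 0.1002, 0.0924]
ee_rot: [1.0, 0.001, -0.003, 0.001]
ft_force: [0.1, -0.3, -0.9]
grip_width: 0.821
```

```bash
python3 - <<'E'
from h import *
rel(.6083,.1,.027)
E
```

```text
turn [0.11 0.38 0.07] shift [0.0042 0.0001 0.0654]
pos [0.6045 0.1002 0.0924] F [ 0.14 -0.32 -0.93] w 0.8212803566506691 t 15.05
```

>>> {"name": "move_arm", "arguments": {
  "moves": [
    [0,0,0,0.001,0,0,0.07],
    [0,0,0,0.001,0,0.03,0.07],
    [0,0,0,0.001,0,0.055,0.07],
    [0,0,0,0.001,0,0.066,0.07],
    [0,0,0,0.001,0,0.068,0.07],
    [0,0,0,0.001,0,0.068,0.07]
  ]
}}

```text
clock: 15.65
position: [0.609, 0.1005, 0.0298]
ee_rot: [1.0, 0.0, 0.001, -0.0]
ft_force: [0.3, -0.6, -0.9]
grip_width: 0.821
```

>>> {"name": "move_arm", "arguments": {
  "moves": [
    [0,0,0,0,0,0,0.03],
    [0,0,0,0,0,0,0.03],
    [0,0,0,0,0,0,0.03],
    [0,0,0,0,0,0,0.03],
    [0,0,0,0,0,0,0.03],
    [0,0,0,0,0,0,0.03],
    [0,0,0,0,0,0,0.03]
  ],
  "grip_force": 25
}}

```text
clock: 16.35
position: [0.6088, 0.1007, 0.0296]
ee_rot: [1.0, 0.0, 0.001, -0.0]
ft_force: [-0.8, 0.0, 7.0]
grip_width: 0.415
```

>>> {"name": "move_arm", "arguments": {
  "moves": [
    [0,0,0,0,0,-0.01,0.03],
    [0,0,0,0,0,-0.03,0.03],
    [0,0,0,0,0,-0.06,0.03],
    [0,0,0,0,0,-0.1,0.03],
    [0,0,0,-0.03,-0.018,-0.11,0.03],
    [0,0,0,-0.07,-0.04,-0.11,0.03],
    [0,0,0,-0.11,-0.065,-0.11,0.03],
    [0,0,0,-0.15,-0.09,-0.11,0.03],
    [0,0,0,-0.167,-0.098,-0.11,0.03],
    [0,0,0,-0.167,-0.098,-0.11,0.03]
  ]
}}

```text
clock: 17.35
position: [0.4387, 0.2001, 0.139]
ee_rot: [1.0, 0.002, -0.0, -0.001]
ft_force: [-0.1, -0.9, -1.2]
grip_width: 0.416
```

```bash
python3 - <<'E'
from h import *
p=snap('wrist','w6.png');rel(.442,.199,.0126)
E
```

```text
turn [-0.05 -0.02  0.16] shift [ 0.0016 -0.      0.1265]
pos [0.4404 0.1989 0.1391] F [ 1.21  1.23 -0.42] w 0.42121415488984904 t 17.4
```

View pics/w6.png

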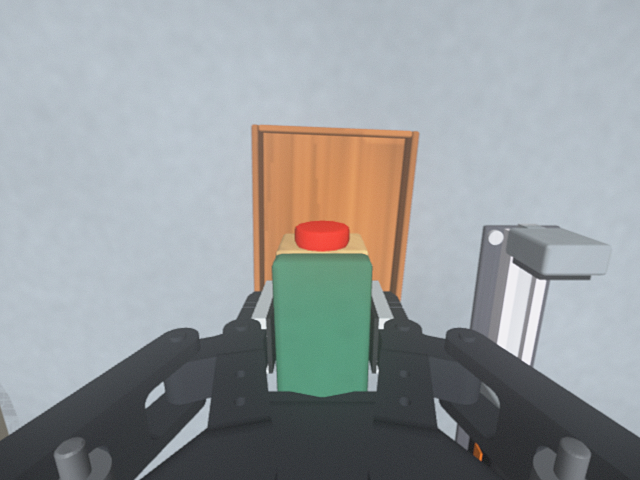

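Wagon gripped straight, peg flush, over the tray. Lower.

>>> {"name": "move_arm", "arguments": {
  "moves": [
    [0,0,0,0.005,0,0.03,0.03],
    [0,0,0,0.005,0,0.07,0.03],
    [0,0,0,0.005,0,0.1,0.03],
    [0,0,0,0.005,0,0.115,0.03],
    [0,0,0,0.005,0,0.121,0.03],
    [0,0,0,0.005,0,0.124,0.03],
    [0,0,0,0.005,0,0.124,0.03]
  ]
}}

```text
clock: 18.1
position: [0.4469, 0.1981, 0.015]
ee_rot: [1.0, 0.0, 0.0, -0.0]
ft_force: [0.2, -0.4, -0.8]
grip_width: 0.415
```

>>> {"name": "move_arm", "arguments": {
  "moves": [
    [0,0,0,0,0,0.001,0.03],
    [0,0,0,0,0,0.002,0.03],
    [0,0,0,0,0,0.002,0.03]
  ]
}}

```text
clock: 18.4
position: [0.4462, 0.1985, 0.0128]
ee_rot: [1.0, 0.0, 0.0, -0.0]
ft_force: [-0.4, -0.5, -0.7]
grip_width: 0.421
```

>>> {"name": "move_arm", "arguments": {
  "moves": [
    [0,0,0,0,0,0.001,0.03],
    [0,0,0,0,0,0.002,0.03],
    [0,0,0,0,0,0.002,0.03]
  ]
}}

```text
clock: 18.7
position: [0.4463, 0.1985, 0.0124]
ee_rot: [1.0, 0.0, -0.0, -0.001]
ft_force: [-10.5, -4.7, 28.7]
grip_width: 0.419
```

>>> {"name": "move_arm", "arguments": {
  "moves": [
    [0,0,0,0,0,-0.0015,0.03],
    [0,0,0,0,0,-0.0015,0.045],
    [0,0,0,0,0,-0.0015,0.055],
    [0,0,0,0,0,-0.0015,0.055],
    [0,0,0,0,0,-0.0015,0.055],
    [0,0,0,0,0,-0.02,0.055],
    [0,0,0,0,0,-0.06,0.055],
    [0,0,0,0,0,-0.11,0.055],
    [0,0,0,0,0,-0.16,0.055],
    [0,0,0,0,0,-0.17,0.055]
  ]
}}

```text
clock: 19.7
position: [0.4484, 0.1994, 0.186]
ee_rot: [1.0, 0.0, 0.003, -0.003]
ft_force: [0.7, 0.0, -0.4]
grip_width: 0.645
```

```bash
python3 - <<'E'
from h import *
snap('wrist','w7.png');snap('side','s7.png');rel(.44,.2,.2)
a=cv2.imread('pics/w7.png'); b=cv2.resize(cv2.imread('pics/s7.png')[150:340,200:400],None,fx=1.9,fy=1.9)
a=cv2.resize(a,None,fx=.64,fy=.64); c=np.zeros((361,800,3),np.uint8); c[:a.shape[0],:a.shape[1]]=a; c[:b.shape[0],415:415+b.shape[1]]=b
cv2.imwrite('pics/fin.png',c)
E
```

```text
turn [-0.15 -0.17  0.05] shift [-0.0069 -0.0011 -0.0179]
pos [0.447  0.1989 0.1822] F [ 0.19 -0.17 -0.13] w 0.6444737579026155 t 19.8
```

View pics/fin.png

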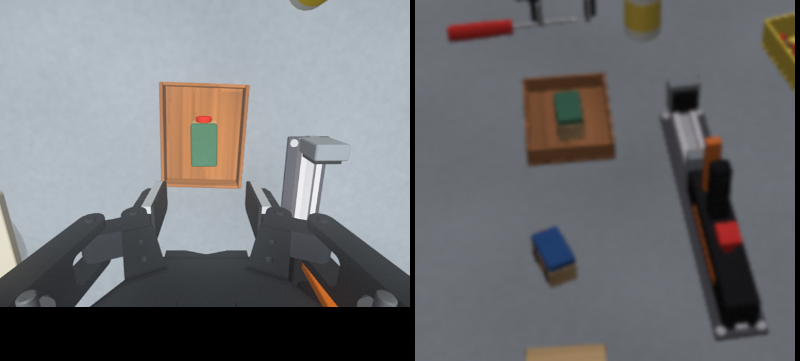

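The wagon stands upright in the tray, the jaw is fully open and the tab is up. Handing in.

```bash
python3 -c "
from workcell import manip
print(manip.hand_in())"
```

```text
the job is handed in; nothing more can be done
None
```

The peg is home, the jaw is back and the wagon stands in the tray; I handed the job in at about 20 s of the 69 s allowed.

- **Pressing the peg:** I squeezed the trigger three full strokes, then one part stroke. I stopped at 17.2 N on the trigger, where the load was climbing; by the figures given that is about 12 N at the jaw, under the 22 N bruise limit.
- **Peg check:** The picture put the front of the peg head about 7.5–8 mm off the end of the wagon. That matches the 8 mm head sitting flush, to within about 1 mm.
- **Release:** I held the tab fully down for over 2 s, and the top view then showed the jaw run right back. It ended a little further open than in the first picture, so it had probably not started quite fully open.
- **Placing:** The last pictures show the wagon upright near the middle of the tray, the tab up and the gripper clear. I touched none of the other things on the bench.

Fingertip force briefly reached about 33 N when the tab bottomed and about 29 N when the wagon was set down. I eased off both times.

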